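# Tip the filter module into the test bay and start the test

### The arm

A 7-joint arm with a two-finger parallel gripper is mounted at the origin on the work surface. World frame = base frame: x ahead of the robot, y to its left, z up, the work surface at z = 0. Lengths are in mm, angles in rad, forces in N, time in s.
With the tool pointing down it reaches from about 425 to 975 mm from the base axis. Payload 16.7 kg.
Tool frame: the origin (TCP) lies at the centre of the arm's flange, where the gripper is bolted on; the fingertips stand 173 mm ahead of it and the grasp point (between the pads) lies 155 mm ahead of it (arm.tcp_to_tips is the distance from the TCP to the fingertips, in mm); z points along the fingers, y is the direction in which the jaws open and shut (so a half turn about z gives the same grasp; the last joint's range is limited). The gripper opens to 85 mm and grips with 20 to 120 N. Pads are 22 mm wide; open, the fingers measure 114 mm over their backs; the gripper's body (76 mm by 85 mm) begins 54 mm behind the grasp point. The pads swing forward as they close: fully open they stand 13 mm farther back than shut.
Start: joints at [1.121, 0.426, 0.074, 1.606, -0.034, 1.111, -0.067], TCP at [199.958, -644.674, 404.702] pointing down, gripper open.
Joint ranges: [-2.85, 2.85], [-0.5, 2.14], [-1.23, 1.37], [0.21, 2.46], [-1.02, 4.16], [0.16, 2.05], [-2.73, 2.73]. Speed limits (rad/s): [1.89, 1.89, 2.39, 2.39, 3.01, 3.01, 3.01].

### API

Orientations are given as a rotation vector (axis times angle).
In Python, from bench import arm, cams, job_done, nets gives the robot as it stands.
- The arm moves only by the shell command python3 -m jog 'ROWS' [OPENING]. ROWS is JSON, a list of rows, each an object of numbers: "tx", "ty", "tz": the shift along the tool's x, y, z in mm; "ax", "ay", "az": the turn, a rotation vector about the tool's x, y, z in rad. A call has 1 to 5 rows; each row is the pose to reach, as a shift and turn from the pose commanded when the call began, along the tool's axes at that moment; what a row does not reach only later rows make up. A row lasts 1/12 s, in which the tool goes at most 41.7 mm and 7.16 degrees, less where a joint would pass 70% of its speed; a pose out of reach is approached as far as the arm can. A call with a gripper value outside its range is refused whole. OPENING is the opening, from 0 (shut) to 1 (fully open), set as the call begins (- or left out, the last holds). The fingers move at their own pace and stop on an object; the grip force is fixed at half the most. Time passes only in rows, so rows that repeat a pose let the fingers close. It gives the time, the measured TCP pose, the force and the opening at its end, in the units of the state.
- arm.state(): the state, without advancing time (a new reading comes with each control period).
- cams.camera(name): name is "scene" or "side" or "wrist"; returns a dict with "color" (400x640x3 uint8, blue, green, red), "fx", "fy", "cx", "cy" (pixels), "xyz" and "orientation" of the camera in the world; the wrist camera has in their place "tool_from_camera" (4x4, takes a point from camera to tool coordinates, whose origin is the TCP and whose axes are the flange's). Camera axes: x right, y down, z forward; pixel columns grow to the right and rows downward; lengths in mm; the calibration is good to about 2 mm. A picture is of the moment at which its call begins: read the wrist's pose just before it. There is no depth.
- job_done(): hands the job in, once; it reports no verdict.
Trained networks look in the newest picture that a camera, given by its name, has taken for a name from the list of things; names that differ only in an ending like _2 or _b are one class to them, and where a whole thing is asked for, a point or a joint stands for the part that bears it (a point fixed in the world has none). Each returns a list of dicts, best first, with "p" (0 to 1); they miss things now and then, are a little off and sometimes report something else, mostly with a low value. They report only what shows in the picture. A call takes as long as a camera call. They do not tell look-alikes from the thing itself.
- nets.look_for(query, camera): "box" ([left, top, width, height] in pixels, round what is visible of it).
The state is a dict: "clock": time; "joint_positions": joint angles; "qvel": joint speeds; "tau": joint torques, N m; "ee_pos": TCP position; "tool_rot": TCP orientation; "contact_force": force on the tool from outside, world axes, zero at the start; "moment": the same for the moment, N m; "finger_gap": finger opening in mm.
Only numpy, scipy, OpenCV 4.12 (cv2) and the standard library are available. Lean on these libraries where they do the work, as an engineer would, in place of code of your own. Each camera call takes 0.05 s, during which the arm holds its last target.

### The job

On the radio bench, tip the standing blue-fronted filter module over by gently pushing high on its blue face with a fingertip, so that it ends lying flat on its ribbed back, blue face up, with no part of it outside the yellow lines of the bay on the black mat. Once it lies still, press the green button fully down and let go to start the test. Do not grip, lift or carry the module, do not press the red button, and leave everything else on the bench where it is.

Things in the scene. Friction and masses are not known exactly. Their poses are not given: they have to be found in the camera images.
- module: Filter module, aluminium case 36 (x) by 64 (y) by 110 mm tall (z), 0.2 to 0.45 kg, standing on the mat across the bay's near short line, within 0.1 rad of square to the bay. Origin: centre of underside. x points out of its ribbed back, towards the bay; -x out of its blue front. It tips about the lower edge of the back, 18 mm ahead of the origin, and falls by itself once leaned 18 deg.
- foot_l (a point): Corner of the module's ribbed back: lower, +y side (18, 32, 0 mm from the module's origin).
- foot_r (a point): Corner of the module's ribbed back: lower, -y side (18, -32, 0 mm).
- top_l (a point): Corner of the module's ribbed back: upper, +y side (18, 32, 110 mm).
- top_r (a point): Corner of the module's ribbed back: upper, -y side (18, -32, 110 mm).
- bay (a point): Centre of the bay, a rectangle of yellow tape on a fixed black mat (220 x 160 mm, turned any way), on the mat's top, 3 mm above the bench. 180 mm along x by 140 mm along y to the outer edges of the 8 mm tape; the tape counts as inside. x points along the bay away from where the module stands, the way it must fall.
- start_top (a point): Top centre of the green push button (32 mm diameter), which points up and stands on a fixed grey box 100 by 90 by 45 mm. Its spring takes about 4.5 N when fully down.
- start (a joint): Travel of the green button, 0 up to 0.006 m fully down; it springs back.
- stop_top (a point): Top centre of the red push button on a like grey box. Not to be pressed.
- stop (a joint): Travel of the red button, 0 up to 0.006 m fully down.
- spare: A like module with a grey front, 36 x 64 x 110 mm, standing at the side. Leave alone. Origin: centre of underside.
- handheld: Black handheld radio, 34 x 58 x 115 mm and 170 mm high with its stub aerial, standing. Leave alone. Origin: centre of underside.
- mug: Blue mug, 80 mm across, 90 mm high. Leave alone. Origin: centre of underside.
- jar: Clear screw jar, 60 mm across, 70 mm high. Leave alone. Origin: centre of underside.
- spool: Metal solder spool, 56 mm across, 40 mm high. Leave alone. Origin: centre of underside.
- screwdriver: Screwdriver with an orange handle, lying on the bench. Leave alone. Origin: on the bench beneath its middle.
Mind the look-alikes: they are no part of the job. What is shaped like the module but brown is not meant. What is shaped like the part that bears start_top but purple is not meant.

How it is judged (in metres and radians):
On the way, in this order (a step that is already met when the one before it is completed fails the run):
1. the module lies still on its ribbed back, blue face up, inside the yellow lines (angle between module's own x axis and vertical above 3 rad and x of foot_l in the frame of bay between -0.09 and 0.09 m and y of foot_l in the frame of bay between -0.07 and 0.07 m and x of foot_r in the frame of bay between -0.09 and 0.09 m and y of foot_r in the frame of bay between -0.07 and 0.07 m and x of top_l in the frame of bay between -0.09 and 0.09 m and y of top_l in the frame of bay between -0.07 and 0.07 m and x of top_r in the frame of bay between -0.09 and 0.09 m and y of top_r in the frame of bay between -0.07 and 0.07 m and linear speed of module below 0.02 m/s and angular speed of module below 0.15 rad/s), for 0.2 s.
2. the green button is pressed down (value of joint start above 0.0045 m), for 0.03 s.
At the end, for the whole second after the job is handed in: The module lies at rest on its ribbed back, blue face up (within 8 deg), all four corners of its back inside the outer edges of the yellow lines; the green button has been pressed at least 4.5 mm after that and is up again (all of step 1 and value of joint start below 0.002 m); the robot touches nothing.
It fails at once if the module was squeezed or struck hard (over 30 N from the fingers) (contact force between the fingers and module above 30 N).
It fails at once if the module was lifted or carried (underside centre over 40 mm above the mat, or upper back edge well above standing height) (height (world z) of module above 0.043 m or height (world z) of any of top_l, top_r above 0.13 m).
It fails at once if the green button was pressed before the module was down (value of joint start above 0.003 m and angle between module's own x axis and vertical below 2.6 rad).
It fails at once if the red button was pressed (value of joint stop above 0.003 m).
It fails at once if a bystander was moved more than 25 mm or knocked over (distance of any of spare, handheld, mug, jar, spool, screwdriver from where it was at the start of the episode above 0.025 m or angle between any of spare, handheld, mug, jar, spool's own z axis and vertical above 0.5 rad).
It also fails if it takes over 38 s, if anything falls off the work surface, if the arm or the gripper's body presses on something with over 40 N, if the wrist force passes 120 N, or if a joint passes its speed limit or range.

## Working session

There is one attempt and no reset: what is moved stays moved. The work goes in short steps, Python scripts to look and compute and a shell command to move; the robot and the scene stay as the last step left them, time stands still between calls to the robot, and variables do not carry over. Pictures are saved under pics/ and viewed, and the job is handed in when it is done.

```bash
mkdir -p pics; ls
python3 - <<'E'
from bench import arm,cams,nets
import cv2,json
print(arm.state())
for c in ['scene','side','wrist']:
    d=cams.camera(c); cv2.imwrite(f'pics/{c}0.png',d['color'])
    print(c,{k:v for k,v in d.items() if k!='color'})
    for q in ['module','bay','start_top','stop_top','spare','handheld','mug','jar','spool','screwdriver']:
        try: print(q,[([round(x) for x in r['box']],round(r['p'],2)) for r in nets.look_for(q,c)][:4])
        except Exception as e: print(q,e)
E
```

```text
pics
{'clock': 0.0, 'joint_positions': array([ 1.12049129,  0.42675658,  0.07386546,  1.60663211, -0.03409941,
        1.11079401, -0.06710305]), 'qvel': array([ 0.00091248, -0.00017323, -0.00123794,  0.00066715, -0.00031489,
        0.00056015,  0.00022093]), 'tau': array([ 5.41609443e-04, -9.49842596e+01,  3.76151159e+00, -4.63521194e+01,
        1.94792164e-02,  1.01871364e-02,  2.23225521e-05]), 'ee_pos': array([ 199.9181651 , -644.51547481,  403.98341054]), 'tool_rot': array([-3.10485790e+00, -4.70454760e-01,  4.78028156e-04]), 'contact_force': array([-0.20847729,  0.57927943, -0.45463128]), 'moment': array([-0.03367097, -0.01065374,  0.04813229]), 'finger_gap': 85.12398318770266}
scene {'fx': 463.9398402223621, 'fy': 463.9398402223621, 'cx': 322.46093537493533, 'cy': 201.857552810618, 'xyz': array([1498.52545052, -448.26507195,  853.22280385]), 'orientation': array([-1.89924376, -1.22165505,  0.6302161 ])}
module [([279, 171, 23, 35], 0.67), ([298, 205, 18, 47], 0.57)]
bay [([287, 223, 83, 45], 0.59)]
start_top [([193, 192, 7, 10], 0.5)]
stop_top []
spare [([457, 173, 23, 39], 
[... 813 characters left out ...]
 [([317, 167, 13, 17], 0.57)]
spool [([430, 181, 20, 14], 0.7), ([396, 175, 7, 10], 0.26)]
screwdriver [([200, 320, 81, 37], 0.95)]
wrist {'fx': 304.2922152407109, 'fy': 304.2922152407109, 'cx': 322.1105634924142, 'cy': 204.633902978555, 'tool_from_camera': array([[-1.00722579e-03, -9.59527770e-01, -2.81612223e-01,
         7.16143403e+01],
       [ 9.99999486e-01, -9.34400983e-04, -3.92886304e-04,
         3.34710151e-01],
       [ 1.13846581e-04, -2.81612474e-01,  9.59528218e-01,
         2.96232390e+01],
       [ 0.00000000e+00,  0.00000000e+00,  0.00000000e+00,
         1.00000000e+00]])}
module []
bay []
start_top []
stop_top []
spare []
handheld []
mug []
jar []
spool []
screwdriver []
```

View pics/scene0.png

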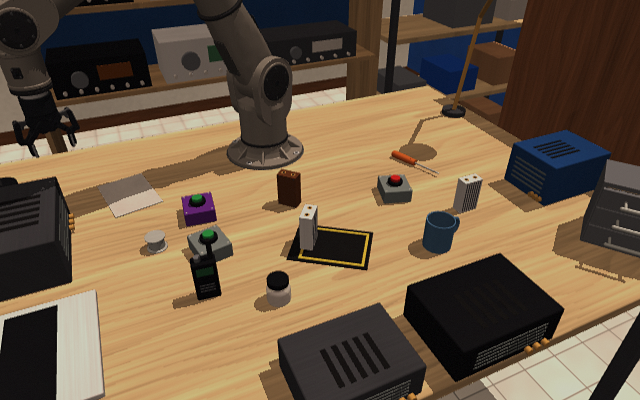

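View pics/side0.png

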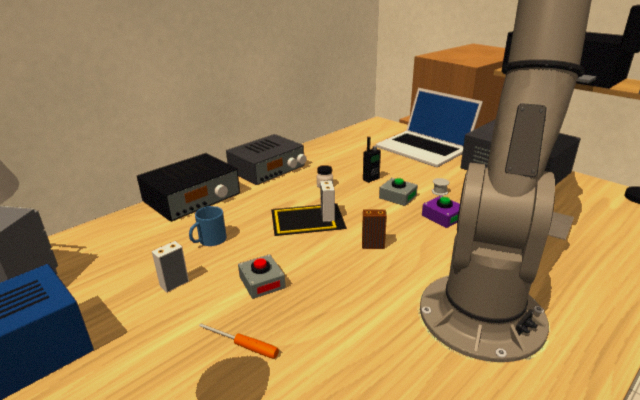

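View pics/wrist0.png

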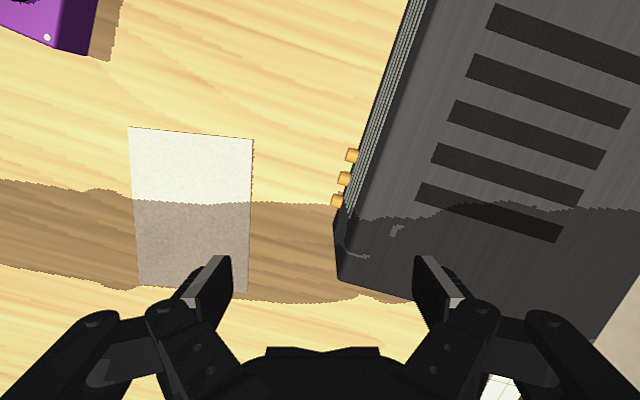

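Run:
```python
import cv2
a=cv2.imread('pics/scene0.png')[130:330,120:480]; cv2.imwrite('pics/scene0z.png',cv2.resize(a[40:150,60:310],None,fx=3.2,fy=3.2,interpolation=cv2.INTER_CUBIC))
a=cv2.imread('pics/side0.png')[130:280,250:480]; cv2.imwrite('pics/side0z.png',cv2.resize(a,None,fx=3.4,fy=3.4,interpolation=cv2.INTER_CUBIC))
```

```text
(no output)
```

View pics/scene0z.png

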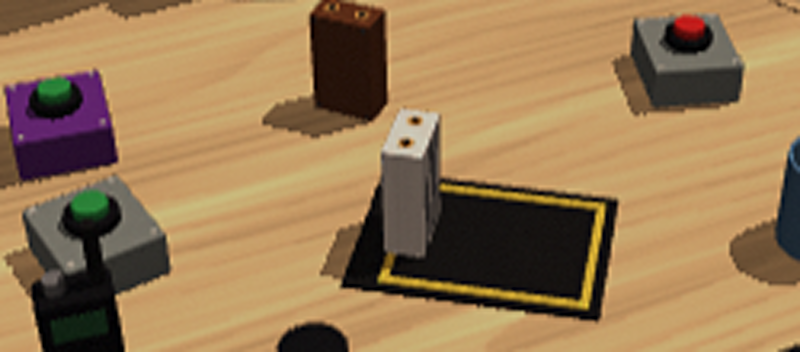

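View pics/side0z.png

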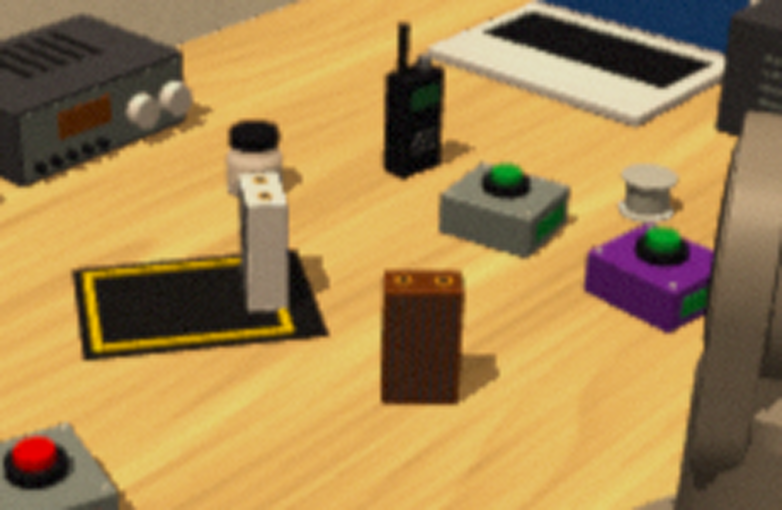

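The blue-fronted module stands at scene (309,227), side (328,201), on the bay's -y end. Its front faces world -y. The grey box with the green button is at scene (208,240). The brown and purple things are the look-alikes. Next I'll compute rough positions.

```bash
cat > h.py <<'E'
import numpy as np,cv2,json
from scipy.spatial.transform import Rotation as R
from bench import arm,cams,nets
def ray(d,uv,st=None):
    c=np.array([(uv[0]-d['cx'])/d['fx'],(uv[1]-d['cy'])/d['fy'],1.])
    if 'xyz' in d: Rm=R.from_rotvec(d['orientation']).as_matrix(); o=np.array(d['xyz'])
    else:
        T=np.array(d['tool_from_camera']); Rt=R.from_rotvec(st['tool_rot']).as_matrix()
        Rm=Rt@T[:3,:3]; o=np.array(st['ee_pos'])+Rt@T[:3,3]
    return o,Rm@c
def onz(d,uv,z,st=None):
    o,r=ray(d,uv,st); return o+r*(z-o[2])/r[2]
def proj(d,P,st=None):
    if 'xyz' in d: Rm=R.from_rotvec(d['orientation']).as_matrix(); o=np.array(d['xyz'])
    else:
        T=np.array(d['tool_from_camera']); Rt=R.from_rotvec(st['tool_rot']).as_matrix()
        Rm=Rt@T[:3,:3]; o=np.array(st['ee_pos'])+Rt@T[:3,3]
    p=Rm.T@(np.array(P)-o); return np.array([d['fx']*p[0]/p[2]+d['cx'],d['fy']*p[1]/p[2]+d['cy']])
E
python3 - <<'E'
from h import *
np.set_printoptions(suppress=True,precision=0)
s=cams.camera('scene');d=cams.camera('side');print(arm.state()['clock'])
S=lambda u,v:(180+u/3.2-.3,170+v/3.2-.3)
D=lambda u,v:(250+u/3.4-.3,130+v/3.4-.3)
print('bay scene',[onz(s,S(*p),3)[:2] for p in [(606,203),(587,308),(380,283)]])
print('bay side',[onz(d,D(*p),3)[:2] for p in [(85,270),(95,354),(294,333)]])
print('modtop scene (4 corners)',[onz(s,S(*p),113)[:2] for p in [(382,150),(400,110),(440,116),(427,158)]])
print('modtop side',[onz(d,D(*p),113)[:2] for p in [(240,177),(278,173),(287,205),(245,209)]])
print('green scene',onz(s,S(90,200),60),'side',onz(d,D(506,172),60))
print('purple',onz(s,S(55,88),60),onz(d,D(662,240),60)); print('red',onz(s,S(688,27),60),onz(d,D(33,450),60))
print('brown foot side',[onz(d,D(*p),0)[:2] for p in [(383,400),(459,401)]])
print('handheld foot',onz(s,(206,298),0),onz(d,D(405,172),0),'jar',onz(s,(278,305),0))
E
```

```text
1.75
bay scene [array([602., 114.]), array([716.,  31.]), array([ 617., -114.])]
bay side [array([723.,  23.]), array([601., 111.]), array([499., -36.])]
modtop scene (4 corners) [array([580., -94.]), array([534., -58.]), array([556., -31.]), array([606., -64.])]
modtop side [array([599., -68.]), array([580., -98.]), array([529., -58.]), array([550., -27.])]
green scene [ 478. -321.   60.] side [ 493. -332.   60.]
purple [ 298. -312.   60.] [ 306. -317.   60.]
red [451. 288.  60.] [462. 281.  60.]
brown foot side [array([375., -15.]), array([329., -58.])]
handheld foot [ 654. -375.    0.] [ 643. -358.    0.] jar [ 749. -221.   -0.]
```

```bash
python3 -m jog '[{"tx":28,"ty":-25},{"tx":56,"ty":-50},{"tx":84,"ty":-75},{"tx":112,"ty":-100},{"tx":140,"ty":-125}]' 0 && python3 -m jog '[{"tx":28,"ty":-25},{"tx":56,"ty":-50},{"tx":84,"ty":-75},{"tx":112,"ty":-100},{"tx":140,"ty":-125}]'
cat > w.py <<'E'
import sys
from h import *
st=arm.state(); d=cams.camera('wrist'); cv2.imwrite(f'pics/{sys.argv[1]}.png',d['color'])
json.dump({k:np.array(v).tolist() for k,v in {**st,**d}.items() if k!='color'},open(sys.argv[1]+'.json','w'))
print(st['clock'],st['ee_pos'],R.from_rotvec(st['tool_rot']).as_matrix().round(3).tolist(),st['contact_force'],st['finger_gap'])
E
python3 w.py w1
```

```text
1.75 [ 199.93089425 -644.67423034  404.72142355] [[0.955, 0.296, 0.0], [0.296, -0.955, 0.0], [0.0, -0.0, -1.0]] [-0.59733448  1.43399364  0.50307844] 85.303658831982validation failed for argument at $[0]...
```

View pics/w1.png

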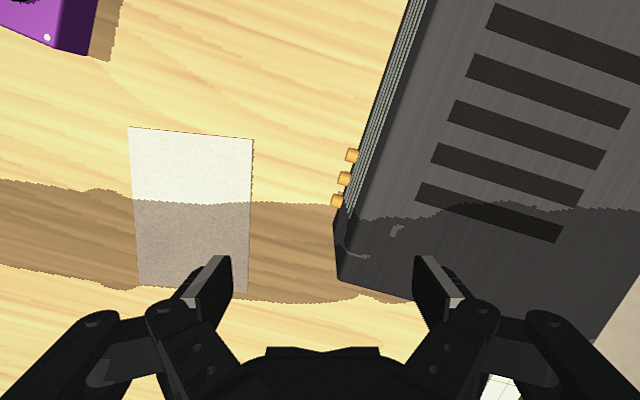

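The jog was refused and the arm hasn't moved. It may want all six numbers in each row.

```bash
python3 -m jog '[{"tx":28,"ty":-25,"tz":0,"ax":0,"ay":0,"az":0},{"tx":56,"ty":-50,"tz":0,"ax":0,"ay":0,"az":0},{"tx":84,"ty":-75,"tz":0,"ax":0,"ay":0,"az":0},{"tx":112,"ty":-100,"tz":0,"ax":0,"ay":0,"az":0},{"tx":140,"ty":-125,"tz":0,"ax":0,"ay":0,"az":0}]' 0
```

```text
clock: 2.22
ee_pos: [297.2, -482.2, 404.8]
tool_rot: [3.106, 0.47, 0.0]
contact_force: [-0.3, -0.4, -0.1]
finger_gap: 25.4
```

```bash
python3 -m jog '[{"tx":30,"ty":-27,"tz":0,"ax":0,"ay":0,"az":-0.12},{"tx":60,"ty":-54,"tz":0,"ax":0,"ay":0,"az":-0.24},{"tx":90,"ty":-81,"tz":0,"ax":0,"ay":0,"az":-0.36},{"tx":120,"ty":-108,"tz":0,"ax":0,"ay":0,"az":-0.48},{"tx":150,"ty":-135,"tz":0,"ax":0,"ay":0,"az":-0.6}]'; python3 w.py w2
```

```text
clock: 2.63
ee_pos: [400.4, -308.6, 405.1]
tool_rot: [2.824, 1.375, 0.0]
contact_force: [0.4, -1.2, -0.4]
finger_gap: -0.1
2.6333 [ 400.44695602 -308.60818759  405.07557037] [[0.616, 0.787, 0.0], [0.787, -0.616, -0.001], [-0.0, 0.001, -1.0]] [ 0.40506218 -1.17373264 -0.38198802] -0.09836583662407909
```

View pics/w2.png

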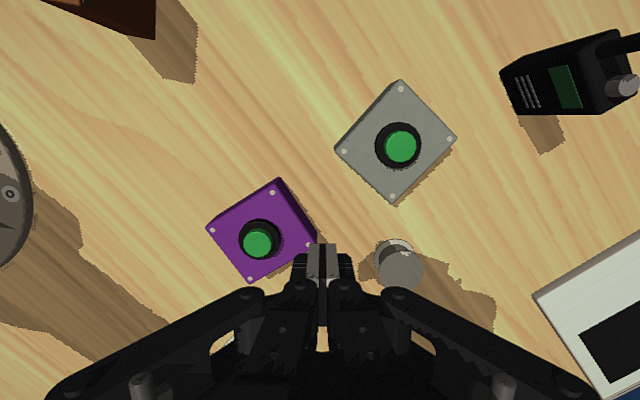

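The right green button, on the grey box, is at (403,146). The purple look-alike is at (258,242). I'll go on forward to look at the module and bay.

```bash
python3 - <<'E'
from h import *
d=json.load(open('w2.json'))
for z in (55,60,65): print(onz(d,(403,146),z,d))
print(onz(d,(258,242),60,d))
E
python3 -m jog '[{"tx":32,"ty":0,"tz":0,"ax":0,"ay":0,"az":0},{"tx":64,"ty":0,"tz":0,"ax":0,"ay":0,"az":0},{"tx":96,"ty":0,"tz":0,"ax":0,"ay":0,"az":0},{"tx":125,"ty":0,"tz":0,"ax":0,"ay":0,"az":0},{"tx":125,"ty":0,"tz":0,"ax":0,"ay":0,"az":0}]'; python3 w.py w3
```

```text
[ 492.08993583 -328.62861051   55.        ]
[ 491.35184884 -327.44340578   60.        ]
[ 490.61376184 -326.25820104   65.        ]
[ 304.24519498 -315.5210516    60.        ]
clock: 3.1
ee_pos: [480.5, -207.8, 405.0]
tool_rot: [-2.824, -1.376, -0.003]
contact_force: [-1.0, 0.8, 0.6]
finger_gap: -0.1
3.1 [ 480.52443234 -207.75943977  405.02052343] [[0.616, 0.788, 0.002], [0.788, -0.616, 0.001], [0.002, 0.0, -1.0]] [-1.03921324  0.80094539  0.62566097] -0.1150178119364511
```

View pics/w3.png

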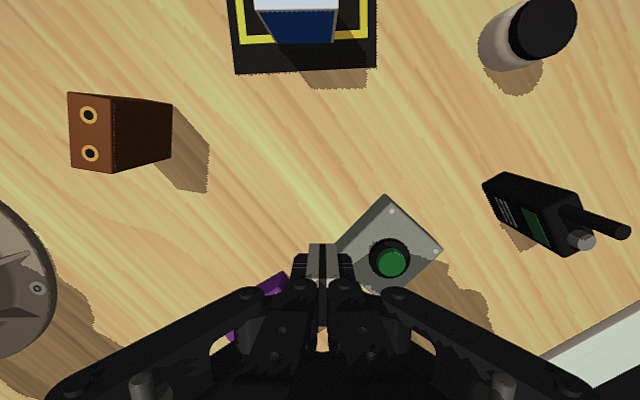

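The blue face shows at (300,28), facing the tool. I need to go a bit further for a full view.

```bash
python3 -m jog '[{"tx":35,"ty":0,"tz":0,"ax":0,"ay":0,"az":0},{"tx":65,"ty":0,"tz":0,"ax":0,"ay":0,"az":0},{"tx":65,"ty":0,"tz":0,"ax":0,"ay":0,"az":0}]'; python3 w.py w4
```

```text
clock: 3.4
ee_pos: [520.2, -157.8, 405.0]
tool_rot: [-2.825, -1.373, -0.003]
contact_force: [-0.4, 0.8, -0.6]
finger_gap: 0.1
3.4 [ 520.2106289  -157.80197413  404.96807473] [[0.618, 0.786, 0.002], [0.786, -0.618, 0.002], [0.002, 0.0, -1.0]] [-0.41417368  0.78790719 -0.56270322] 0.0902610480959343
```

View pics/w4.png

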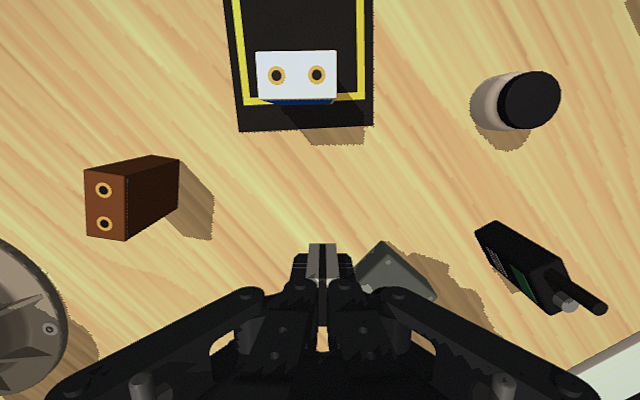

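Run:
```python
from h import *
np.set_printoptions(suppress=True,precision=1)
d=json.load(open('w4.json'))
top=np.array([onz(d,p,113,d)[:2] for p in [(256,53),(337,50),(337,97),(258,99)]])
print(top); c=top.mean(0)
v=(top[0]+top[1]-top[2]-top[3])/2; e=(top[1]-top[0]+top[2]-top[3])/2
print('c',c,'x dir',np.degrees(np.arctan2(v[1],v[0])),np.linalg.norm(v),'edge dir+90',np.degrees(np.arctan2(e[1],e[0]))+90,np.linalg.norm(e))
m=[onz(d,p,3,d)[:2] for p in [(239,131),(373,125),(232,0),(375,0)]];print(m)
for a,b in((0,2),(1,3)): print(np.degrees(np.arctan2(*(m[b]-m[a])[::-1])))
print(np.degrees(np.arctan2(*(m[1]-m[0])[::-1]))+90)
im=cv2.imread('pics/w4.png')[0:140,215:395]; cv2.imwrite('pics/w4z.png',cv2.resize(im,None,fx=4,fy=4,interpolation=cv2.INTER_CUBIC))
```

```text
[[553.3 -32.4]
 [604.5 -70. ]
 [583.4 -97.6]
 [531.8 -58.9]]
c [568.3 -64.7] x dir 51.814256651667264 34.441217612279615 edge dir+90 53.429567271014 64.01533223289698
[array([476.3, -54. ]), array([ 605.7, -147.1]), array([562.7,  51. ]), array([682.5, -43.3])]
50.56098449320585
53.51401543473133
54.272079399012654
```

View pics/w4z.png

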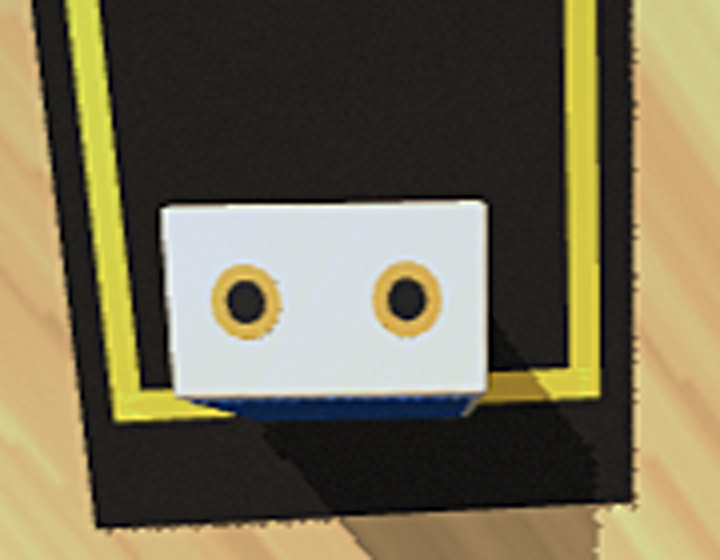

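Module centre is about (568,-65), facing 53.4°. Next: descend 140 mm, tips to z≈92, with 19 mm sideways and 0.03 rad of turn, stopping about 44 mm short of the face.

```bash
python3 -m jog '[{"tx":5,"ty":-10,"tz":38,"ax":0,"ay":0,"az":-0.03},{"tx":10,"ty":-19,"tz":74,"ax":0,"ay":0,"az":-0.03},{"tx":20,"ty":-19,"tz":110,"ax":0,"ay":0,"az":-0.03},{"tx":30,"ty":-19,"tz":140,"ax":0,"ay":0,"az":-0.03},{"tx":30,"ty":-19,"tz":140,"ax":0,"ay":0,"az":-0.03}]'; python3 w.py w5; python3 -c "
from h import *
print(arm.tcp_to_tips); cv2.imwrite('pics/side5.png',cv2.resize(cams.camera('side')['color'][100:280,230:480],None,fx=3,fy=3))"
```

```text
clock: 3.87
ee_pos: [520.1, -125.9, 259.9]
tool_rot: [-2.803, -1.408, 0.008]
contact_force: [-2.2, 0.1, -0.6]
finger_gap: -0.2
3.8667 [ 520.07190785 -125.89068037  259.85721461] [[0.597, 0.802, -0.007], [0.802, -0.597, 0.002], [-0.003, -0.007, -1.0]] [-2.23565573  0.12433282 -0.61150939] -0.2177032810061033
173.4
```

View pics/w5.png

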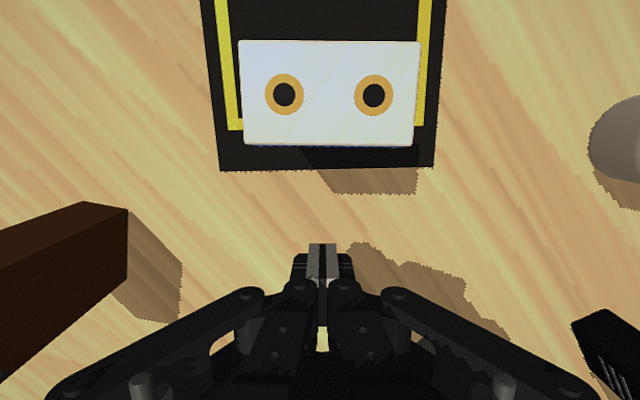

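View pics/side5.png

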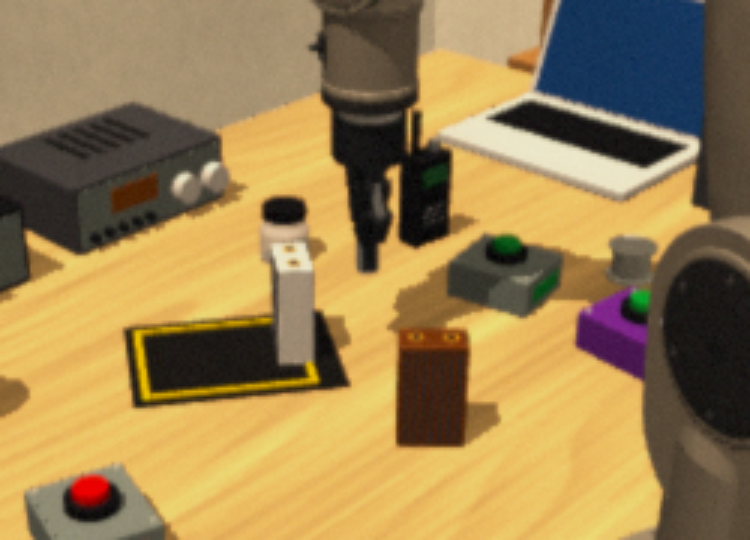

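Run:
```python
from h import *
np.set_printoptions(suppress=True,precision=1)
d=json.load(open('w5.json'))
Rt=R.from_rotvec(d['tool_rot']).as_matrix()
for p in [(245,146),(413,145),(239,41),(420,41)]: print((Rt.T@(onz(d,p,113,d)-np.array(d['ee_pos']))))
```

```text
[ 60.2 -29.  146.9]
[ 60.6  34.7 146.5]
[ 96.1 -28.5 146.8]
[ 96.   34.2 146.4]
```

The module is square to the tool, with the front face about 49 mm ahead of the finger's front and 3 mm to the side. I'll close in to about 12 mm, then creep.

```bash
python3 -m jog '[{"tx":15,"ty":3,"tz":0,"ax":0,"ay":0,"az":0},{"tx":27,"ty":3,"tz":0,"ax":0,"ay":0,"az":0},{"tx":34,"ty":3,"tz":0,"ax":0,"ay":0,"az":0},{"tx":36,"ty":3,"tz":0,"ax":0,"ay":0,"az":0},{"tx":36,"ty":3,"tz":0,"ax":0,"ay":0,"az":0}]'
python3 -m jog '[{"tx":3,"ty":0,"tz":0,"ax":0,"ay":0,"az":0},{"tx":6,"ty":0,"tz":0,"ax":0,"ay":0,"az":0},{"tx":9,"ty":0,"tz":0,"ax":0,"ay":0,"az":0},{"tx":12,"ty":0,"tz":0,"ax":0,"ay":0,"az":0},{"tx":15,"ty":0,"tz":0,"ax":0,"ay":0,"az":0}]'; python3 w.py w6
```

```text
clock: 4.38
ee_pos: [546.0, -98.6, 265.5]
tool_rot: [2.806, 1.411, 0.002]
contact_force: [0.1, -0.2, 0.3]
finger_gap: 0.1
clock: 4.8
ee_pos: [554.6, -87.0, 264.7]
tool_rot: [-2.808, -1.41, 0.0]
contact_force: [-0.3, -0.0, 0.2]
finger_gap: -0.2
4.8 [554.64639682 -86.976899   264.73830321] [[0.597, 0.802, -0.0], [0.802, -0.597, -0.0], [-0.0, -0.0, -1.0]] [-0.28986906 -0.03905551  0.18712916] -0.17788792682922427
```

View pics/w6.png

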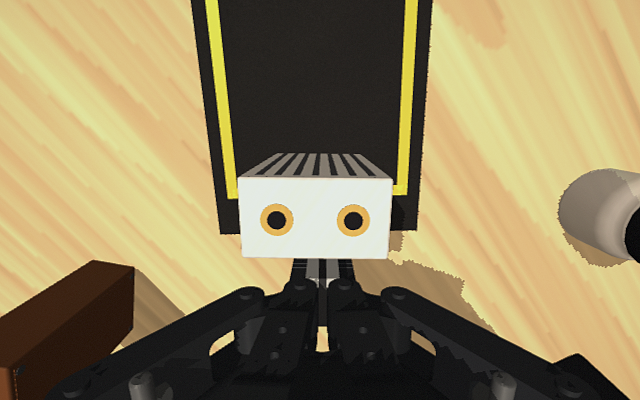

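Not yet leaning. The finger is at or near contact and centred. I'll go on gently.

```bash
python3 -m jog '[{"tx":4,"ty":0,"tz":0,"ax":0,"ay":0,"az":0},{"tx":8,"ty":0,"tz":0,"ax":0,"ay":0,"az":0},{"tx":12,"ty":0,"tz":0,"ax":0,"ay":0,"az":0},{"tx":16,"ty":0,"tz":0,"ax":0,"ay":0,"az":0}]'; python3 w.py w7
```

```text
clock: 5.18
ee_pos: [564.4, -73.8, 264.8]
tool_rot: [-2.807, -1.41, -0.0]
contact_force: [0.2, -0.6, -0.3]
finger_gap: -0.0
5.1833 [564.38061117 -73.83242037 264.75206232] [[0.597, 0.802, 0.0], [0.802, -0.597, 0.0], [0.0, -0.0, -1.0]] [ 0.20559005 -0.57204946 -0.34834487] -0.01452742353350654
```

View pics/w7.png

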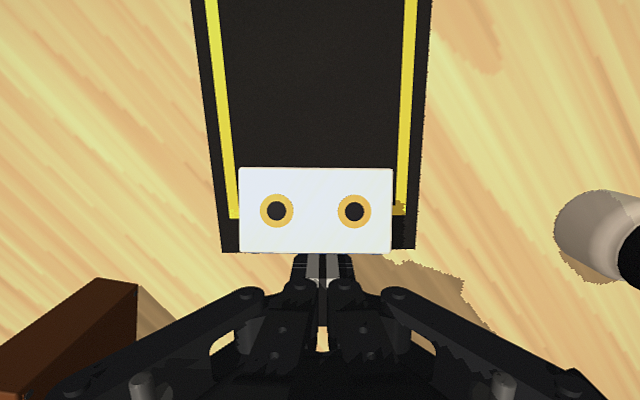

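It leans squarely, with the ribs now out of sight behind the top. I'll continue.

```bash
python3 -m jog '[{"tx":4,"ty":0,"tz":0,"ax":0,"ay":0,"az":0},{"tx":8,"ty":0,"tz":0,"ax":0,"ay":0,"az":0},{"tx":12,"ty":0,"tz":0,"ax":0,"ay":0,"az":0},{"tx":16,"ty":0,"tz":0,"ax":0,"ay":0,"az":0}]'; python3 w.py w8
```

```text
clock: 5.57
ee_pos: [573.9, -61.0, 264.7]
tool_rot: [-2.807, -1.41, -0.0]
contact_force: [-0.6, 0.3, 0.2]
finger_gap: -0.0
5.5667 [573.89831405 -61.00314316 264.74456037] [[0.597, 0.802, 0.0], [0.802, -0.597, 0.0], [0.0, -0.0, -1.0]] [-0.645928    0.31851254  0.17477299] -0.04979242787802288
```

View pics/w8.png

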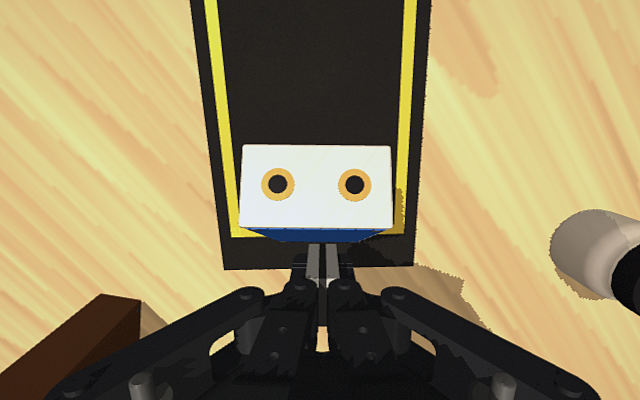

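Falling or close to balance. A little more push.

```bash
python3 -m jog '[{"tx":3,"ty":0,"tz":0,"ax":0,"ay":0,"az":0},{"tx":6,"ty":0,"tz":0,"ax":0,"ay":0,"az":0},{"tx":6,"ty":0,"tz":0,"ax":0,"ay":0,"az":0},{"tx":6,"ty":0,"tz":0,"ax":0,"ay":0,"az":0}]'; python3 w.py w9
```

```text
clock: 5.95
ee_pos: [577.2, -56.5, 264.7]
tool_rot: [-2.807, -1.41, 0.0]
contact_force: [0.0, -0.3, -0.4]
finger_gap: -0.0
5.95 [577.2443018  -56.52754261 264.70130983] [[0.597, 0.802, -0.0], [0.802, -0.597, 0.0], [0.0, -0.0, -1.0]] [ 0.00227324 -0.34115105 -0.35134019] -0.03318568713179771
```

View pics/w9.png

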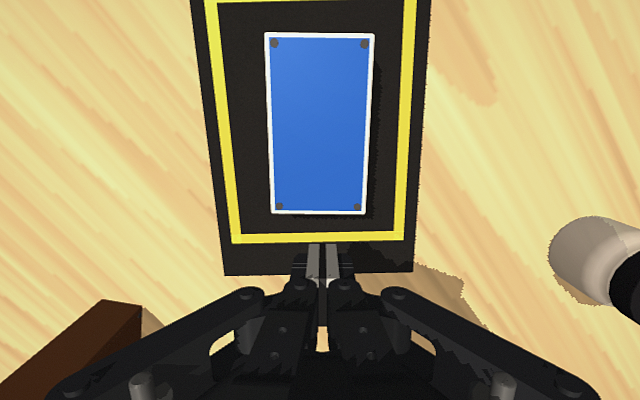

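The module lies flat, blue face up, well inside the lines. Now I'll rise and head for the green button.

```bash
python3 -m jog '[{"tx":-5,"ty":0,"tz":-30,"ax":0,"ay":0,"az":0},{"tx":-25,"ty":7,"tz":-62,"ax":0,"ay":0,"az":0},{"tx":-60,"ty":20,"tz":-75,"ax":0,"ay":0,"az":0},{"tx":-95,"ty":33,"tz":-85,"ax":0,"ay":0,"az":0},{"tx":-130,"ty":45,"tz":-90,"ax":0,"ay":0,"az":0}]'
python3 - <<'E'
from h import *
np.set_printoptions(suppress=True,precision=1)
d=json.load(open('w3.json'));e=json.load(open('w2.json'))
a=ray(d,(391,262),d);b=ray(e,(402,146),e)
A=np.stack([a[1],-b[1]],1);t=np.linalg.lstsq(A,b[0]-a[0],rcond=None)[0];print(a[0]+t[0]*a[1],b[0]+t[1]*b[1])
s=cams.camera('scene');q=cams.camera('side')
P=(491.4,-327.4)
for z in(55,60,65):print(proj(s,(*P,z)),proj(q,(*P,z)))
st=arm.state();Rt=R.from_rotvec(st['tool_rot']).as_matrix();print(st['ee_pos'],Rt.T@(np.array([491,-327,330])-st['ee_pos']))
E
```

```text
clock: 6.42
ee_pos: [535.2, -189.3, 356.6]
tool_rot: [2.806, 1.41, 0.003]
contact_force: [0.5, 0.1, 0.0]
finger_gap: -0.3
[ 488.4 -324.6   62.9] [ 490.  -326.    63.5]
[206.8 237.2] [398.  182.3]
[206.6 235.8] [398.  180.9]
[206.3 234.3] [398.1 179.6]
[ 533.6 -194.   355.8] [-131.7   46.3   26.1]
```

Button top triangulates to about (490,-326,63). Moving above it.

```bash
python3 -m jog '[{"tx":-35,"ty":12,"tz":5,"ax":0,"ay":0,"az":0},{"tx":-70,"ty":24,"tz":15,"ax":0,"ay":0,"az":0},{"tx":-105,"ty":36,"tz":30,"ax":0,"ay":0,"az":0},{"tx":-131,"ty":44,"tz":55,"ax":0,"ay":0,"az":0},{"tx":-131,"ty":44,"tz":80,"ax":0,"ay":0,"az":0}]'; python3 -m jog '[{"tx":0,"ty":0,"tz":15,"ax":0,"ay":0,"az":0},{"tx":0,"ty":0,"tz":25,"ax":0,"ay":0,"az":0},{"tx":0,"ty":0,"tz":25,"ax":0,"ay":0,"az":0}]'
python3 w.py w10
python3 - <<'E'
from h import *
a=cv2.resize(cams.camera('side')['color'][110:230,340:460],None,fx=4,fy=4); b=cv2.resize(cams.camera('scene')['color'][170:290,150:270],None,fx=3.3,fy=3.3)
c=np.zeros((480,800,3),np.uint8);c[:,:400]=a[:,:400];c[:396,400:796]=b;cv2.imwrite('pics/c10.png',c)
E
```

```text
clock: 6.93
ee_pos: [489.9, -325.1, 274.2]
tool_rot: [2.81, 1.398, -0.002]
contact_force: [-0.1, -0.5, -0.0]
finger_gap: -0.1
clock: 7.18
ee_pos: [492.2, -318.6, 247.7]
tool_rot: [-2.805, -1.409, 0.002]
contact_force: [-0.8, 0.2, 0.3]
finger_gap: -0.0
7.1833 [ 492.19409587 -318.64721778  247.72758052] [[0.597, 0.802, -0.003], [0.802, -0.597, 0.002], [-0.0, -0.003, -1.0]] [-0.84316834  0.19140916  0.28752096] -0.02986208680304432
```

View pics/c10.png

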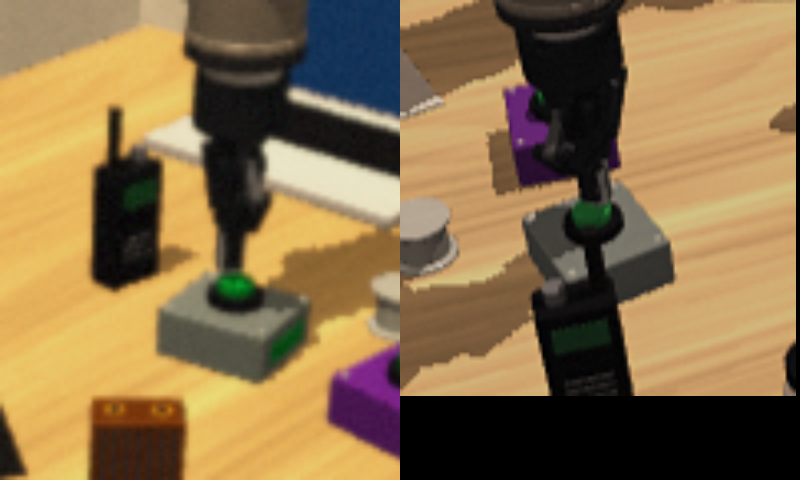

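View pics/w10.png

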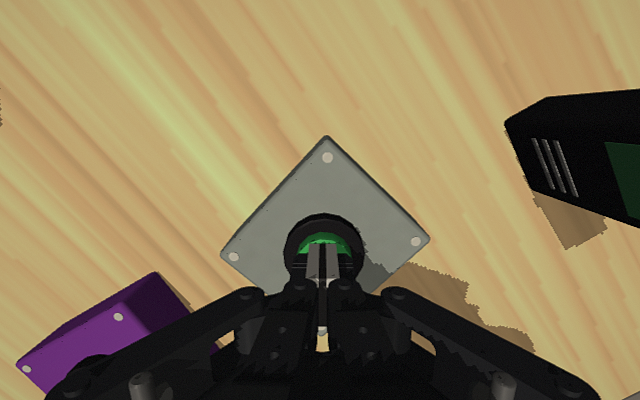

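I'm 7 mm ahead of the button's centre. I'll correct that and descend slowly, watching the force.

```bash
python3 -m jog '[{"tx":-7,"ty":2,"tz":0,"ax":0,"ay":0,"az":0},{"tx":-7,"ty":2,"tz":4,"ax":0,"ay":0,"az":0},{"tx":-7,"ty":2,"tz":7,"ax":0,"ay":0,"az":0},{"tx":-7,"ty":2,"tz":10,"ax":0,"ay":0,"az":0},{"tx":-7,"ty":2,"tz":10,"ax":0,"ay":0,"az":0}]';python3 -m jog '[{"tx":0,"ty":0,"tz":1.5,"ax":0,"ay":0,"az":0},{"tx":0,"ty":0,"tz":3,"ax":0,"ay":0,"az":0},{"tx":0,"ty":0,"tz":3,"ax":0,"ay":0,"az":0}]'
```

```text
clock: 7.75
ee_pos: [490.1, -325.9, 239.3]
tool_rot: [-2.807, -1.41, 0.0]
contact_force: [0.7, -1.4, 1.8]
finger_gap: 0.0
clock: 8.0
ee_pos: [490.1, -325.9, 236.6]
tool_rot: [-2.807, -1.41, 0.0]
contact_force: [-1.5, 0.3, 2.3]
finger_gap: -0.2
```

```bash
python3 -m jog '[{"tx":0,"ty":0,"tz":1.5,"ax":0,"ay":0,"az":0},{"tx":0,"ty":0,"tz":3,"ax":0,"ay":0,"az":0},{"tx":0,"ty":0,"tz":3,"ax":0,"ay":0,"az":0}]';python3 w.py w11
```

```text
clock: 8.25
ee_pos: [490.2, -325.9, 234.3]
tool_rot: [2.807, 1.41, -0.0]
contact_force: [-5.6, 0.8, 15.1]
finger_gap: 0.2
8.25 [ 490.20505231 -325.94565634  234.30919947] [[0.597, 0.802, 0.0], [0.802, -0.597, -0.0], [-0.0, 0.0, -1.0]] [-5.55825762  0.83914705 15.05878242] 0.21363109559086058
```

```bash
python3 -m jog '[{"tx":0,"ty":0,"tz":1.5,"ax":0,"ay":0,"az":0},{"tx":0,"ty":0,"tz":1.5,"ax":0,"ay":0,"az":0}]'
```

```text
clock: 8.47
ee_pos: [490.3, -326.0, 233.9]
tool_rot: [2.807, 1.409, 0.0]
contact_force: [-10.8, 5.2, 34.3]
finger_gap: -0.2
```

Hit the bottom stop: force rose to 34 N with about 6 mm of travel since first contact. I'll let go at once.

```bash
python3 -m jog '[{"tx":0,"ty":0,"tz":-4,"ax":0,"ay":0,"az":0},{"tx":0,"ty":0,"tz":-12,"ax":0,"ay":0,"az":0},{"tx":0,"ty":0,"tz":-30,"ax":0,"ay":0,"az":0},{"tx":0,"ty":0,"tz":-60,"ax":0,"ay":0,"az":0},{"tx":0,"ty":0,"tz":-60,"ax":0,"ay":0,"az":0}]';python3 w.py w12
python3 - <<'E'
import cv2,numpy as np
a=[cv2.resize(cv2.imread(f'pics/{n}.png')[190:300,250:400],None,fx=2.6,fy=2.6) for n in('w11','w12')]
cv2.imwrite('pics/c12.png',np.hstack(a))
E
```

```text
clock: 8.88
ee_pos: [491.4, -326.3, 296.8]
tool_rot: [2.803, 1.408, 0.005]
contact_force: [0.6, -0.8, 0.8]
finger_gap: 0.2
8.8833 [ 491.4111026  -326.31493531  296.8357003 ] [[0.597, 0.802, 0.005], [0.802, -0.597, -0.003], [0.001, 0.005, -1.0]] [ 0.63844343 -0.83803778  0.83882978] 0.22927197725480744
```

View pics/c12.png

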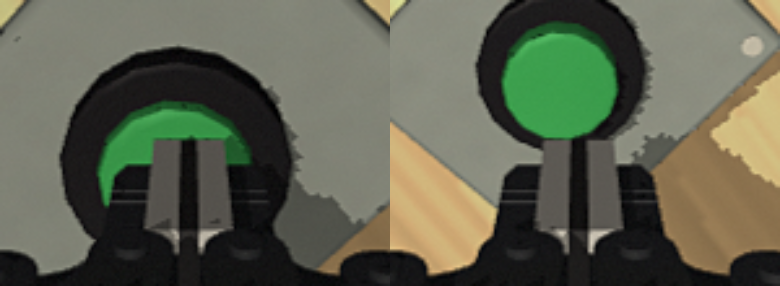

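View pics/w12.png

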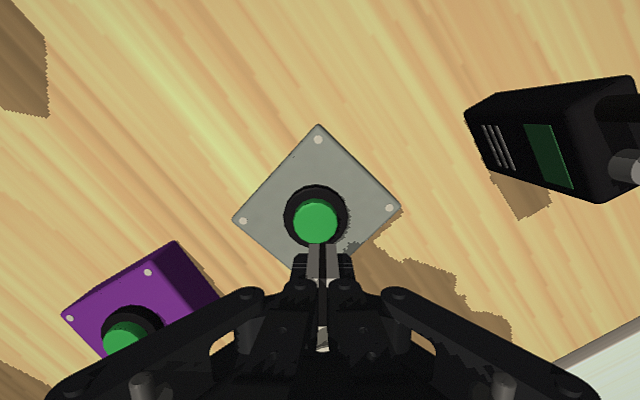

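In w11 the tip sat wholly on the green cap, which was pushed down inside its black ring. In w12 the cap stands up again. Last check: the module, the bystanders and that the arm is clear.

Run:
```python
from h import *
s=cams.camera('scene');q=cams.camera('side')
a=cv2.resize(s['color'][130:330,120:500],None,fx=2.1,fy=2.1)[:,:800];b=cv2.resize(q['color'][130:360,140:480],None,fx=1.2,fy=1.2)
c=np.zeros((420+b.shape[0],800,3),np.uint8)[:600];c[:420,:a.shape[1]]=a;c[420:,:b.shape[1]]=b[:180];cv2.imwrite('pics/f.png',c)
Pm=q['color']; cv2.imwrite('pics/f2.png',cv2.resize(Pm[130:350,140:460],None,fx=2.4,fy=2.4))
print(arm.state()['contact_force'],arm.state()['clock'])
# bay vs module corners from w9
d=json.load(open('w9.json')); np.set_printoptions(suppress=True,precision=1)
bl,br=[onz(d,p,3,d)[:2] for p in[(232,243),(402,239)]]
y=(bl-br)/np.linalg.norm(bl-br); x=np.array([y[1],-y[0]]); c=(bl+br)/2+90*x; print(np.linalg.norm(bl-br),c)
for p in[(265,32),(374,34),(365,214),(271,214)]:
    r=onz(d,p,39,d)[:2]-c; print(r@x,r@y)
```

```text
[ 0.14328016  1.20363931 -0.9068506 ] 9.0333
140.09062234718525 [609.2  -2.9]
56.04131375846794 24.75880851582119
53.39020034481152 -37.99838426082349
-55.70097603362119 -34.33693909544964
-54.07910403324756 29.34074560266294
```

View pics/f.png

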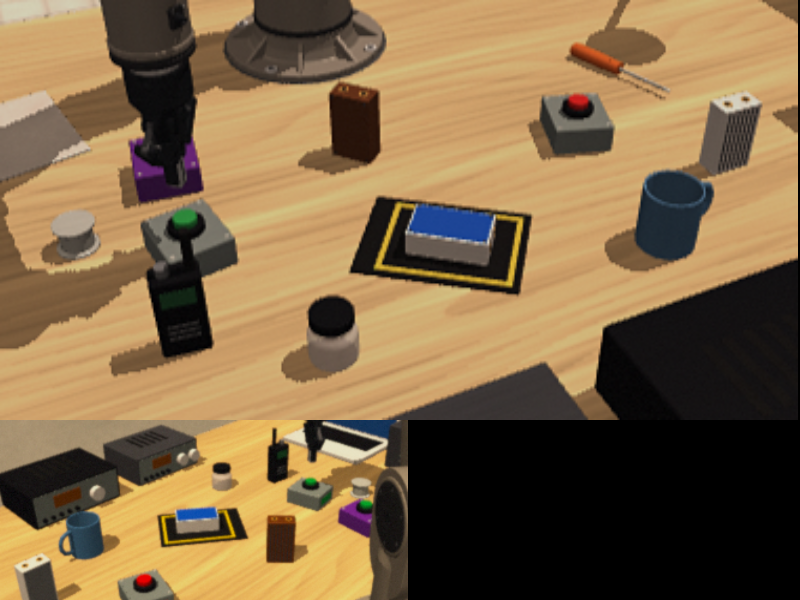

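View pics/f2.png

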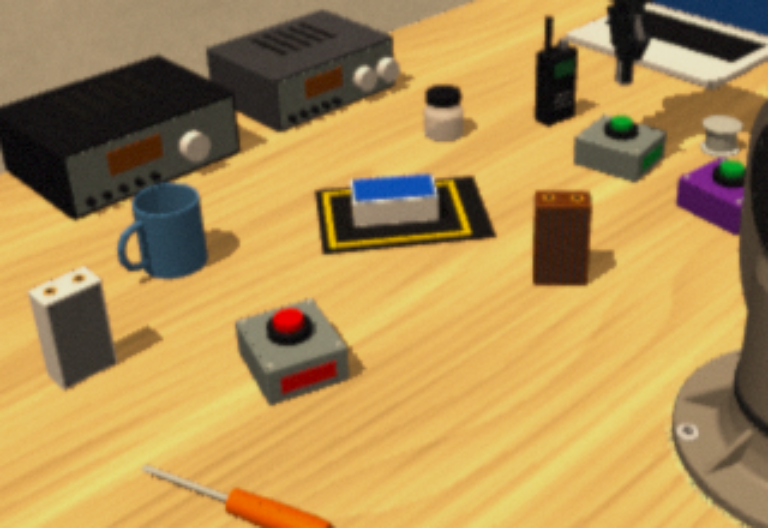

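The module is flat inside the lines, the button is up, the arm is clear and the bystanders are in place. I'm handing in.

```bash
python3 -c "
from bench import job_done
print(job_done())"
```

```text
the job is handed in; nothing more can be done
None
```

I tipped the module over with slow pushes of the closed fingertips, high on its blue face. It fell flat on its ribbed back. I then pressed the green button on the grey box to its stop, let go and handed the job in at about 9 s of the 38 s allowed.

**Module:** it lies blue face up, with its corners measured within about ±56 mm along the bay and ±38 mm across it. The limits are ±90 mm and ±70 mm.

**Green button:** the full press is inferred, because the button's travel can't be read directly. The tip sank about 6 mm after first contact, then met a hard stop, and a picture showed the tip wholly on the green cap. The cap was up again afterwards.

**Press force:** my last 1.5 mm step went in after the button had already bottomed. The wrist force rose to about 34 N, close to the 40 N limit on the arm and gripper body, before I let go.

**Rest of the bench:** the last pictures show everything else apparently where it was. I judged this by eye and didn't measure it. The arm is clear of everything, the red button was not touched, and the wrist force reads about zero.

**Disagreements:** the first jog call was refused for missing numbers, and nothing moved. The camera estimates of the button's position differed by up to about 15 mm, so I used the wrist camera's.

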